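Snap the bar into the kitchen-roll holder

TASK

Put the kitchen-roll holder back together: pick up its loose beech bar from the worktop, hold it level between the tops of the holder's two sprung arms, and press it slowly and gently straight down, feeling your way, until both ends have snapped in and the bar rests fully home in its seats; then let go. The height of the arms is not known, so do not force the bar once it is home, and keep the gripper itself off the holder and everything else on the worktop where it is.

Things in the scene. Friction and masses are not known exactly. Their poses are not given: they have to be found in the camera images.
- bar: Loose bar, 160 mm long: beech middle 22x22 mm square, 128 mm long, and a 10 mm steel pin out of each end, its end chamfered 45 deg over 2 mm to a 6 mm flat. 100 g. Origin mid-length on its axis (11 mm above the worktop as it lies); y runs along it, z up. Either end may go to either side; grip it across the beech at mid-length.
- holder: Kitchen-roll holder, fixed: dark wooden base 85x215x12 mm, above it an aluminium cross-bar along y with a sprung upright steel arm, 26 mm wide, at each end. Origin: centre of the base's underside, on the worktop; y runs from arm to arm. The seated bar lies level along y over the origin. Height not measured: cross-bar and arms are clamped so that its axis lies 86 to 122 mm up; feel for it.
- holder_mid (a point): Centre of the base's top face, 12 mm above holder. Pressing the level bar down over it, the pins first touch the arms' ramps about 26 mm (22 to 30) above seated height; spreading takes about 10 N. 11 to 6 mm above the seats the bar jams if let go; lower, the arms snap over the pins and draw it down (up to 15 N) onto hard seats. Over 30 N is forcing; go at 20 mm/s or less.
- clip_left (a joint): Outward lean (rad) of the arm on the holder's +y side: 0 = upright, empty or closed over a seated pin; about 0.09 = held spread by a pin. The arms stand 82 mm from the middle, hinged at the foot. Each has a nose 74 mm from the middle, a steep 22 mm ramp above it, a V seat below it. A seated pin has 1.5 mm free height and ends 2 mm off the arm.
- clip_right (a joint): The same for the arm on the -y side. Arm tops reach 36 mm above the seated bar's axis; the cross-bar's top is 55 mm below it, so at mid-length there is free room for fingers around the bar.
- lime: Bystander, leave it alone: green lime, 52x46x46 (mm), origin at the centre of its underside.
- garlic: Bystander, leave it alone: garlic bulb, 56 across (mm), origin at the centre of its underside.
- lemon: Bystander, leave it alone: yellow lemon, 71x53x54 (mm), origin at the centre of its underside.
- spice_jar: Bystander, leave it alone: glass spice jar with a green lid, 44 across, 104 tall (mm), origin at the centre of its underside.
- tumbler: Bystander, leave it alone: clear glass tumbler, 74 across, 84 tall (mm), origin at the centre of its underside.
- tin: Bystander, leave it alone: white food tin with red bands, 57 across, 72 tall (mm), origin at the centre of its underside.

How it is judged:
By the outcome, as a careful person would: the job done as asked, in the order asked, and still so for the second after the job is handed in, with the robot touching nothing.
It also fails if it takes over 58 s, if anything falls off the work surface, if the arm or the gripper's body presses on something with over 40 N, if the wrist force passes 120 N, or if a joint passes its speed limit or range.

ROBOT

A 6-joint arm with a two-finger parallel gripper is mounted at the origin on a cart in front of the work surface, level with it; the furniture and walls round the work are solid. World frame = base frame: x ahead of the robot, y to its left, z up, the work surface at z = 0. Lengths are in mm, angles in rad, forces in N, time in s.
With the tool pointing down it reaches from about 400 to 925 mm from the base axis. Payload 12.5 kg.
Tool frame: the origin (TCP) lies on the front face of the gripper's body, between the roots of the fingers; the fingertips stand 78 mm ahead of it and the grasp point (between the pads) lies 59 mm ahead of it (env.nose_length is the distance from the TCP to the fingertips, in mm); z points along the fingers, y is the line along which they close (so a half turn about z gives the same grasp; the last joint's range is limited). The gripper opens to 95 mm and grips with 3 to 60 N. Pads are 20 mm wide; open, the fingers measure 119 mm over their backs; the gripper's body (75 mm by 180 mm) begins 59 mm behind the grasp point.
Start: joints at [-1.369, 0.491, 1.559, -0, 1.092, -0.106], TCP at [189.373, -595.63, 292.261] pointing down, gripper open.
Joint ranges: [-3.1, 3.1], [-0.84, 2.19], [0.05, 2.79], [-1.13, 4.28], [0.06, 2.93], [-2.69, 2.69]. Speed limits (rad/s): [2.22, 2.22, 2.79, 3.14, 3.14, 3.14].

INTERFACE

Orientations are given as [roll, pitch, yaw] about the fixed x, y, z axes, in that order (R = Rz(yaw) Ry(pitch) Rx(roll)).
In Python, from cell import env gives the robot as it stands.
- The arm moves only by the tool jog_arm, never from a script. Its argument "motion" is a list of rows, each a list of 7 numbers: the turn, a rotation vector about the tool's x, y, z in degrees, then the shift along the tool's x, y, z in mm, then the finger opening in mm, from 0 to 95.1. In form: [[wx, wy, wz, x, y, z, hand], ...]. A call has 1 to 10 rows; each row shifts and turns the commanded pose from where the row before left it, along the tool's axes as they then stand; what a row does not reach is not made up. A row lasts 1/8 s, in which the tool goes at most 62.5 mm and 10.7 degrees, less where a joint would pass 70% of its speed; a pose out of reach is approached as far as the arm can. A call is refused whole if a number of a shift passes 62.5 or a number of a turn 10.7, either way. A call with a gripper value outside its range is refused whole. The fingers move at their own pace and stop on an object; the grip force is fixed at half the most. Time passes only in rows, so rows that do not move let the fingers close. It gives the time, the measured TCP pose, the force, the opening and the grip force at its end, in the units of the state.
- env.state(): the state, without advancing time (a new reading comes with each control period).
- env.read_camera(name): name is "scene" or "side" or "wrist"; returns a dict with "color" (400x640x3 uint8, red, green, blue), "z_map" (400x640 float32, mm along the optical axis (not along the pixel's ray), 0 where there is no reading), "camera_matrix" (3x3 intrinsics, pixels), "k1" (the pictures are not rectified: a ray, as slopes to the right and down, at radius r is drawn at 1 + k1 r^2 times it, then the intrinsics apply), "world_to_cam" (4x4, takes a point from world to camera coordinates). Camera axes: x right, y up, looking along -z (the intrinsics and any distortion apply to the point x, -y, -z); pixel columns grow to the right and rows downward; lengths in mm; the calibration is good to about 2 mm. A picture is of the moment at which its call begins.
- env.job_done(): hands the job in; it is judged then, once.
Trained networks look in the newest picture that a camera, given by its name, has taken for a name from the list of things; names that differ only in an ending like _2 or _b are one class to them, and where a whole thing is asked for, a point or a joint stands for the part that bears it (a point fixed in the world has none). Each returns a list of dicts, best first, with "score" (0 to 1); they miss things now and then, are a little off and sometimes report something else, mostly with a low value. They report only what shows in the picture. A call takes as long as a camera call.
- env.recognise(camera, thing): "location" ([column, row] in pixels, amid what is visible of it).
The state is a dict: "t": time; "joints": joint angles; "qvel": joint speeds; "tau": joint torques, N m; "eef_pos": TCP position; "tcp_rot": TCP orientation; "ft_force": force on the tool from outside, world axes, zero at the start; "moment": the same for the moment, N m; "opening": opening from 0.0 (shut) to 1.0 (fully open); "grip_force": force on a finger pad.
Only numpy, scipy, OpenCV 4.12 (cv2) and the standard library are available. Lean on these libraries where they do the work, as an engineer would, in place of code of your own. Each camera call takes 0.05 s, during which the arm holds its last target. There are 200 camera calls.

## Working session

There is one attempt and no reset: what is moved stays moved. The work goes in short steps, Python scripts to look and compute and a tool call to move; the robot and the scene stay as the last step left them, time stands still between calls to the robot, and variables do not carry over. Pictures are saved under pics/ and viewed, at most 10 in all, crops included, and the job is handed in when it is done.

Besides the shell and the picture viewer there is one more tool, called after "Request:" as name([rows], argument=value, ...), one row to a line, values as JSON. jog_arm: Moves the arm, as the interface text tells. Its arguments: {"type":"object","properties":{"motion":{"type":"array"}},"required":["motion"]}

```bash
mkdir -p pics; cat > h.py <<'E'
import numpy as np, cv2
from cell import env
def cloud(d):
    K=np.array(d["camera_matrix"]);z=d["z_map"];h,w=z.shape
    u,v=np.meshgrid(np.arange(w),np.arange(h))
    p=cv2.undistortPoints(np.stack([u,v],-1).reshape(-1,1,2).astype(np.float64),K,np.array([d["k1"],0,0,0.])).reshape(h,w,2)
    P=np.stack([p[...,0]*z,-p[...,1]*z,-z,np.ones_like(z)],-1)
    W=P@np.linalg.inv(np.array(d["world_to_cam"])).T
    W=W[...,:3]; W[z<=0]=np.nan
    return W
def ray(d,px):
    K=np.array(d["camera_matrix"]);p=cv2.undistortPoints(np.array([[px]],float),K,np.array([d["k1"],0,0,0.])).ravel()
    T=np.linalg.inv(np.array(d["world_to_cam"]));return T[:3,3],T[:3,:3]@np.array([p[0],-p[1],-1])
E
python3 - <<'E'
from h import *
s=env.state();print(s)
ims=[]
for c in ["scene","side"]:
    d=env.read_camera(c);W=cloud(d);np.savez(f"{c}.npz",W=W,color=d["color"],T=d["world_to_cam"],K=d["camera_matrix"],k1=d["k1"])
    ims.append(d["color"])
    for n in ["bar","holder","clip_left","clip_right","lime","garlic","lemon","spice_jar","tumbler","tin"]:
        for r in env.recognise(c,n)[:2]:
            x,y=map(int,r["location"]);print(c,n,round(r["score"],2),x,y,np.round(np.nanmedian(W[max(0,y-2):y+3,max(0,x-2):x+3].reshape(-1,3),0)))
    cv2.imwrite(f"pics/{c}.png",d["color"][...,::-1])
E
```

```text
{'t': 0.0, 'joints': array([-1.36860600e+00,  4.91545329e-01,  1.55948151e+00,  1.21476222e-05,
        1.09168331e+00, -1.05579850e-01]), 'qvel': array([-0.00075201, -0.0002533 ,  0.00012422, -0.00053603,  0.00047999,
       -0.00030737]), 'tau': array([ 2.14927146e-03, -6.12636709e+01, -2.58180535e+01,  6.93016173e-02,
        4.82661696e-02, -1.15674779e-04]), 'eef_pos': array([ 189.33544823, -595.45405854,  291.65949715]), 'tcp_rot': array([-3.14048251e+00, -1.28480462e-04,  3.07764500e-01]), 'ft_force': array([ 0.13819476, -0.17521707,  0.12495262]), 'moment': array([-0.02188047, -0.02400136, -0.01423314]), 'grip_force': 0.0, 'opening': 1.0028869579867146}
scene bar 0.71 332 243 [456. 247.  19.]
scene holder 0.88 361 189 [ 525. -129.   57.]
scene clip_left 0.3 374 169 [ 531. -260.  100.]
scene clip_right 0.53 372 172 [ 536. -261.   86.]
scene lime 0.48 384 164 [ 582. -505.   37.]
scene lemon 0.51 306 194 [736. -29.  29.]
scene spice_jar 0.71 307 176 [ 791. -127.   66.]
scene tumbler 0.69 302 260 [465. 411.  48.]
scene tin 0.8 269 292 [445. 590.  65.]
scene tin 0.72 373 170 [ 531. -259.   99.]
side holder 0.9 288 248 [ 517. -228.   55.]
side holder 0.59 323 322 [ 562. -506.   39.]
side clip_left 0.56 281 211 [522. -95.  93.]
side clip_right 0.54 360 222 [ 766. -159.   65.]
side clip_right 0.46 291 245 [ 522. -265.   99.]
side lime 0.54 323 322 [ 562. -506.   39.]
side garlic 0.82 278 319 [ 448. -474.   39.]
side lemon 0.54 340 212 [722. -71.  45.]
side spice_jar 0.76 361 221 [ 768. -160.   70.]
side tumbler 0.66 246 147 [444. 393.  68.]
```

```bash
python3 - <<'E'
import cv2,numpy as np
a=cv2.imread("pics/scene.png");b=cv2.imread("pics/side.png")
i=np.hstack([cv2.resize(a[130:330,240:440],(400,400)),cv2.resize(b[120:350,200:400],(400,460))[:400]])
cv2.imwrite("pics/both.png",i)
for c in ["scene","side"]:
    W=np.load(c+".npz")["W"].reshape(-1,3);W=W[~np.isnan(W[:,0])]
    def rg(n,x0,x1,y0,y1,z0,z1):
        m=(W[:,0]>x0)&(W[:,0]<x1)&(W[:,1]>y0)&(W[:,1]<y1)&(W[:,2]>z0)&(W[:,2]<z1);p=W[m]
        if len(p)<5: print(c,n,len(p));return
        cc=np.cov(p[:,:2].T);w,v=np.linalg.eigh(cc)
        (ct,sz,an)=cv2.minAreaRect(p[:,:2].astype(np.float32))
        print(c,n,len(p),p.mean(0).round(1),p.min(0).round(),p.max(0).round(),'ax',np.degrees(np.arctan2(v[1,1],v[0,1])).round(1),'rect',np.round(ct,1),np.round(sz),round(an,1))
    rg("bar",350,560,130,345,8,35)
    rg("bar top",350,560,130,345,17,35)
    rg("base",430,640,-330,-30,7,25)
    rg("hold",430,640,-330,-30,25,200)
    rg("armtop",430,640,-330,-30,80,200)
    rg("armL",430,640,-180,-30,70,200)
    rg("armR",430,640,-330,-180,70,200)
E
```

```text
scene bar 226 [461.3 247.2  19.2] [450. 161.   8.] [478. 318.  26.] ax 86.1 rect [464.2 239.6] [158.  24.] 87.5
scene bar top 162 [462.7 245.1  21.8] [450. 165.  17.] [477. 307.  26.] ax 86.8 rect [464.4 235.6] [142.  24.] 86.9
scene base 361 [ 523.8 -156.    13. ] [ 488. -282.    7.] [577. -66.  24.] ax 83.7 rect [ 532.5 -174.1] [217.  86.] 88.9
scene hold 378 [ 530.5 -172.2   85.1] [ 509. -267.   26.] [548. -83. 149.] ax 89.8 rect [ 528.2 -175. ] [184.  39.] 89.8
scene armtop 173 [ 532.1 -173.2  115.7] [ 517. -267.   81.] [547. -87. 149.] ax 90.0 rect [ 531.4 -177.1] [ 30. 181.] 0.6
scene armL 107 [532.4 -94.9 109.2] [ 520. -135.   70.] [547. -87. 149.] ax 81.1 rect [ 536.5 -109.3] [26. 49.] 10.9
scene armR 102 [ 532.2 -257.   108. ] [ 517. -267.   70.] [ 547. -215.  149.] ax 108.7 rect [ 528.3 -243.7] [26. 52.] 15.0
side bar 124 [459.7 222.3  19.7] [447. 152.   9.] [473. 316.  27.] ax 87.0 rect [460.2 233.8] [165.  22.] 87.0
side bar top 103 [459.7 228.   21. ] [447. 152.  17.] [472. 297.  27.] ax 87.3 rect [459.5 224.1] [145.  21.] 86.9
side base 825 [ 523.6 -203.3   10.8] [ 484. -291.    7.] [571. -72.  17.] ax 93.3 rect [ 527.3 -181.4] [218.  86.] 89.7
side hold 601 [ 526.4 -182.3   85.9] [ 506. -273.   43.] [543. -91. 150.] ax 89.6 rect [ 523.7 -182.2] [182.  36.] 89.5
side armtop 285 [ 527.7 -186.9  115.7] [ 515. -269.   80.] [542. -92. 150.] ax 89.9 rect [ 528.4 -180.2] [177.  27.] 89.6
side armL 158 [ 528.3 -100.2  110.3] [ 516. -141.   70.] [543. -92. 150.] ax 132.7 rect [ 524.7 -113.5] [51. 25.] 76.1
side armR 176 [ 527.8 -264.7  109.1] [ 515. -269.   71.] [ 541. -253.  148.] ax 178.5 rect [ 526.6 -264.4] [14. 27.] 68.5
```

View pics/both.png

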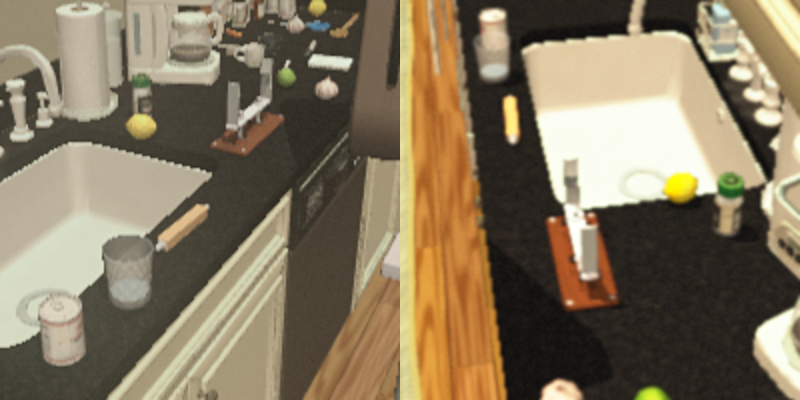

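The scene crop shows the bar lying at around (185,228) and the holder at around (250,120). The side crop shows the same two at (511,120) and (580,240). The ways over both are clear. The bar is at about (461,237) with yaw −3°, and the holder is at about (529,−178) with yaw 0°. The arm tops are at about 149 mm, which puts the seats near 113 mm. I'll move over the holder first.

```bash
cat > plan.py <<'E'
from h import *
def plan(tgt,yaw,n,pr=True):
    s=env.state();p=np.array(s["eef_pos"]);y=np.degrees(s["tcp_rot"][2]);dy=(yaw-y+180)%360-180
    st=(np.array(tgt)-p)/n
    for i in range(n):
        a=np.radians(y+dy*i/n);ax=np.array([np.cos(a),np.sin(a),0]);ay=np.array([np.sin(a),-np.cos(a),0])
        print([0,0,round(-dy/n,2),round(st@ax,1),round(st@ay,1),round(-st[2],1)])
E
python3 -c "
from plan import *
plan([500,-178,330],90,9)"
```

```text
[0, 0, np.float64(-8.04), np.float64(47.0), np.float64(-33.8), np.float64(-4.2)]
[0, 0, np.float64(-8.04), np.float64(51.2), np.float64(-26.9), np.float64(-4.2)]
[0, 0, np.float64(-8.04), np.float64(54.5), np.float64(-19.4), np.float64(-4.2)]
[0, 0, np.float64(-8.04), np.float64(56.6), np.float64(-11.6), np.float64(-4.2)]
[0, 0, np.float64(-8.04), np.float64(57.7), np.float64(-3.6), np.float64(-4.2)]
[0, 0, np.float64(-8.04), np.float64(57.7), np.float64(4.5), np.float64(-4.2)]
[0, 0, np.float64(-8.04), np.float64(56.5), np.float64(12.5), np.float64(-4.2)]
[0, 0, np.float64(-8.04), np.float64(54.1), np.float64(20.3), np.float64(-4.2)]
[0, 0, np.float64(-8.04), np.float64(50.8), np.float64(27.7), np.float64(-4.2)]
```

Request:
jog_arm([
  [0,0,-8,47,-34,-4,95],
  [0,0,-8,51,-27,-4,95],
  [0,0,-8,54,-19,-4,95],
  [0,0,-8,57,-12,-4,95],
  [0,0,-8,58,-4,-4,95],
  [0,0,-8,58,4,-4,95],
  [0,0,-8,56,12,-4,95],
  [0,0,-8,54,20,-4,95],
  [0,0,-8,51,28,-4,95],
  [0,0,0,0,0,0,95],
])

```text
t: 2.35
eef_pos: [501.3, -174.9, 328.5]
tcp_rot: [3.141, 0.0, 1.571]
ft_force: [-0.5, -1.0, -0.0]
opening: 1.002
grip_force: 0.0
```

```bash
python3 - <<'E'
from plan import *
s=env.state();print(s["t"],s["eef_pos"],s["tcp_rot"],s["ft_force"])
d=env.read_camera("wrist");W=cloud(d);np.savez("w1.npz",W=W,color=d["color"])
cv2.imwrite("pics/w1.png",d["color"][...,::-1])
C=np.linalg.inv(np.array(d["world_to_cam"]));print(C.round(2))
P=W.reshape(-1,3);P=P[~np.isnan(P[:,0])]
def rg(n,x0,x1,y0,y1,z0,z1):
    m=(P>[x0,y0,z0]).all(1)&(P<[x1,y1,z1]).all(1);p=P[m]
    if len(p)<5: print(n,len(p));return
    ct,sz,an=cv2.minAreaRect(p[:,:2].astype(np.float32))
    print(n,len(p),p.mean(0).round(1),p.min(0).round(1),p.max(0).round(1),np.round(ct,1),np.round(sz,1),round(an,2))
rg("base",430,640,-330,-30,6,20);rg("armL",480,580,-150,-30,125,170);rg("armR",480,580,-330,-200,125,170)
rg("topL",480,580,-150,-30,143,170);rg("topR",480,580,-330,-200,143,170);rg("cross",480,580,-250,-110,35,100)
plan([461,237,250],87,8)
E
```

```text
2.35 [ 501.33659124 -174.94614362  328.49122922] [3.14070306e+00 1.28640739e-04 1.57058458e+00] [-0.5343603  -0.99017409 -0.00870085]
[[ 1.0000e+00  0.0000e+00 -0.0000e+00  5.0156e+02]
 [-0.0000e+00  9.7000e-01  2.5000e-01 -1.0690e+02]
 [ 0.0000e+00 -2.5000e-01  9.7000e-01  4.1971e+02]
 [ 0.0000e+00  0.0000e+00  0.0000e+00  1.0000e+00]]
base 7671 [ 528.9 -169.9   10.6] [ 488.1 -286.4    6. ] [574.7 -72.3  13.7] [ 531.4 -179.1] [214.1  85. ] 89.56
armL 405 [531.5 -97.9 138.3] [ 518.7 -102.6  125.1] [544.3 -93.6 147.4] [531.5 -98.1] [25.6  8.9] 0.29
armR 0
topL 170 [532.3 -95.4 145.3] [519.2 -97.5 143.2] [544.3 -93.6 147.4] [531.7 -95.6] [25.1  3.9] 0.09
topR 0
cross 3146 [ 529.6 -176.7   55.6] [ 507.9 -250.    46. ] [ 544.8 -110.7   72.2] [ 526.2 -180.2] [139.4  36. ] 89.47
[0, 0, np.float64(0.35), np.float64(51.7), np.float64(-5.1), np.float64(9.8)]
[0, 0, np.float64(0.35), np.float64(51.6), np.float64(-5.4), np.float64(9.8)]
[0, 0, np.float64(0.35), np.float64(51.6), np.float64(-5.7), np.float64(9.8)]
[0, 0, np.float64(0.35), np.float64(51.6), np.float64(-6.0), np.float64(9.8)]
[0, 0, np.float64(0.35), np.float64(51.5), np.float64(-6.4), np.float64(9.8)]
[0, 0, np.float64(0.35), np.float64(51.5), np.float64(-6.7), np.float64(9.8)]
[0, 0, np.float64(0.35), np.float64(51.4), np.float64(-7.0), np.float64(9.8)]
[0, 0, np.float64(0.35), np.float64(51.4), np.float64(-7.3), np.float64(9.8)]
```

View pics/w1.png

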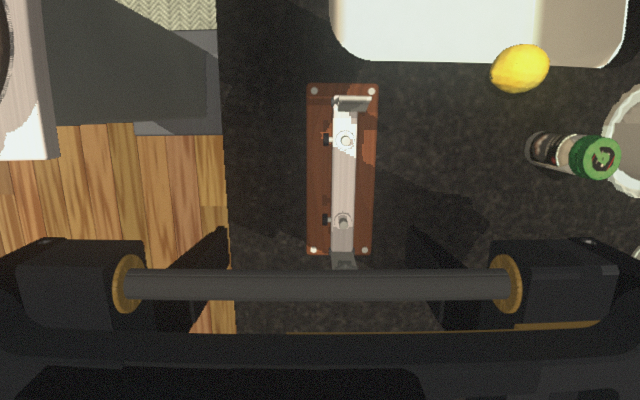

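The wrist picture shows the holder upright in the image, with its base spanning (307–378, 84–255), +y arm top at (352,103) and the −y arm at (342,261) partly hidden by the gripper. Holder centre is (531.4, −179) with yaw about 0. Next I go over the bar.

Request:
jog_arm([
  [0,0,0,52,-5,5,95],
  [0,0,0,52,-5,5,95],
  [0,0,0,52,-5,5,95],
  [0,0,0,52,-5,5,95],
  [0,0,0,52,-5,5,95],
  [0,0,1,52,-5,5,95],
  [0,0,1,52,-5,5,95],
  [0,0,1,48,-5,5,95],
  [0,0,0,0,0,0,95],
])

```text
t: 3.52
eef_pos: [464.7, 235.8, 287.7]
tcp_rot: [-3.141, 0.0, 1.513]
ft_force: [-0.3, 0.2, -0.4]
opening: 0.999
grip_force: 0.0
```

```bash
python3 - <<'E'
from plan import *
s=env.state();print(s["t"],s["eef_pos"],s["tcp_rot"],s["ft_force"])
d=env.read_camera("wrist");W=cloud(d)
cv2.imwrite("pics/w2.png",d["color"][...,::-1])
hsv=cv2.cvtColor(d["color"],cv2.COLOR_RGB2HSV)
P=W.reshape(-1,3);ok=~np.isnan(P[:,0])
def rg(n,x0,x1,y0,y1,z0,z1):
    m=ok&(P>[x0,y0,z0]).all(1)&(P<[x1,y1,z1]).all(1);p=P[m]
    if len(p)<5: print(n,len(p));return
    ct,sz,an=cv2.minAreaRect(p[:,:2].astype(np.float32))
    w,v=np.linalg.eigh(np.cov(p[:,:2].T))
    print(n,len(p),p.mean(0).round(1),p.min(0).round(1),p.max(0).round(1),np.round(ct,1),np.round(sz,1),round(an,2),np.degrees(np.arctan2(v[1,1],v[0,1])).round(2))
rg("bar",400,530,130,345,5,35);rg("top",400,530,130,345,18,28);rg("table",400,530,130,345,-10,5)
E
```

```text
3.525 [464.70973188 235.81677441 287.68719306] [-3.14098496e+00  3.10576998e-04  1.51295050e+00] [-0.25810142  0.24216287 -0.43737759]
bar 2677 [463.7 240.9  19.9] [449.6 156.1   8.5] [477.2 316.6  23.5] [463.2 236.2] [160.7  21.8] 87.02 86.89
top 2385 [463.6 239.3  20.6] [449.6 170.   18. ] [477.2 302.2  23.5] [463.2 236. ] [132.3  21.7] 87.02 86.84
table 16397 [456.9 245.6  -1.2] [400.  130.   -4.4] [515.6 345.    2. ] [457.8 237.5] [215.  115.6] 89.97 90.13
```

View pics/w2.png

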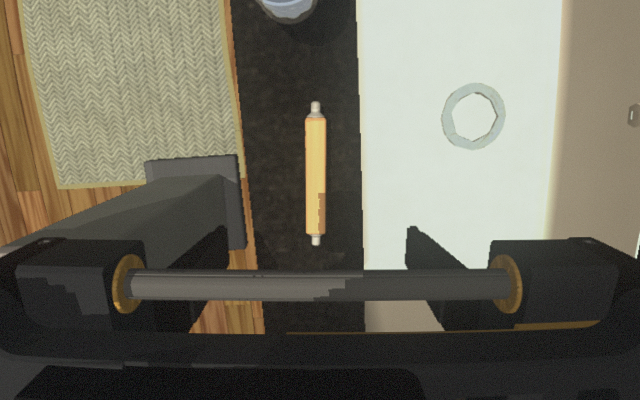

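The wrist picture shows the bar from (316,102) to (316,245), with clear space beside it and the sink rim at column 358. The bar centre is (463.2, 236.1), axis at 87°. I'll part-close the fingers to miss the rim and go down.

Request:
jog_arm([
  [0,0,-0.3,0,-1.5,30,45],
  [0,0,0,0,0,40,45],
  [0,0,0,0,0,40,45],
  [0,0,0,0,0,30,45],
  [0,0,0,0,0,15,45],
  [0,0,0,0,0,5,45],
  [0,0,0,0,0,5,45],
  [0,0,0,0,0,0,45],
])

```text
t: 4.58
eef_pos: [463.6, 234.7, 123.7]
tcp_rot: [3.141, -0.0, 1.517]
ft_force: [0.8, -0.3, 0.2]
opening: 0.475
grip_force: 0.0
```

Request:
jog_arm([
  [0,0,0,1,0,15,45],
  [0,0,0,0,0,10,45],
  [0,0,0,0,0,8,45],
  [0,0,0,0,0,5,45],
  [0,0,0,0,0,4,45],
  [0,0,0,0,0,0,45],
  [0,0,0,0,0,0,45],
])

```text
t: 5.45
eef_pos: [463.6, 235.8, 81.4]
tcp_rot: [3.141, -0.0, 1.517]
ft_force: [-0.5, -0.3, 0.1]
opening: 0.473
grip_force: 0.0
```

Request:
jog_arm([
  [0,0,0,0,0,0,20],
  [0,0,0,0,0,0,15],
  [0,0,0,0,0,0,15],
  [0,0,0,0,0,0,15],
  [0,0,0,0,0,0,15],
  [0,0,0,0,0,0,15],
])

```text
t: 6.2
eef_pos: [463.5, 235.8, 81.3]
tcp_rot: [3.141, 0.0, 1.517]
ft_force: [-0.8, -0.4, 3.2]
opening: 0.23
grip_force: 30.0
```

Request:
jog_arm([
  [0,0,0,0,0,-10,15],
  [0,0,0,0,0,-25,15],
  [0,0,0,0,0,-40,15],
  [0,0,0,0,0,-45,15],
  [0,0,0,0,0,-40,15],
  [0,0,0,0,0,-25,15],
  [0,0,0,0,0,-5,15],
  [0,0,0,0,0,0,15],
])

```text
t: 7.2
eef_pos: [463.2, 235.7, 270.8]
tcp_rot: [-3.141, 0.0, 1.517]
ft_force: [0.5, 0.2, -0.2]
opening: 0.226
grip_force: 30.0
```

```bash
python3 - <<'E'
from plan import *
s=env.state();print(s["t"],s["eef_pos"],s["tcp_rot"],s["ft_force"],s["moment"])
d=env.read_camera("wrist")
cv2.imwrite("pics/w3.png",d["color"][...,::-1])
W=cloud(d);P=W.reshape(-1,3)
m=~np.isnan(P[:,0])&(P>[420,100,s["eef_pos"][2]-100]).all(1)&(P<[510,340,s["eef_pos"][2]-45]).all(1)
p=P[m];print(len(p),p.min(0),p.max(0))
for y in range(150,340,10):
    q=p[abs(p[:,1]-y)<5]
    if len(q)>5:print(y,len(q),np.percentile(q,50,axis=0).round(1),q[:,2].max().round(1),q[:,0].min().round(1),q[:,0].max().round(1))
plan([531.5,-179,s["eef_pos"][2]],90,9)
E
```

```text
7.2 [463.20968295 235.68112368 270.80972622] [-3.14123164e+00  2.57116943e-04  1.51731760e+00] [ 0.47218715  0.19323523 -0.15564273] [-0.06263218 -0.10381186  0.01133861]
9990 [444.34622783 193.44458763 191.63176877] [483.6643062  316.05143679 225.77438356]
190 29 [466.7 194.7 209.4] 210.6 450.5 472.0
200 694 [461.6 200.  210.2] 212.0 450.6 472.3
210 594 [461.8 209.  210.3] 212.0 450.8 473.2
230 453 [464.  232.5 210.2] 217.4 452.3 474.5
240 1059 [464.8 240.5 210.3] 225.6 452.5 483.7
250 1566 [463.4 247.4 210.4] 225.8 444.3 483.4
260 945 [464.8 260.  210.2] 212.2 453.8 475.6
270 1022 [465.3 270.  210.1] 212.2 454.1 476.5
280 1057 [465.9 280.  210.2] 212.1 454.7 476.8
290 1090 [466.5 290.1 210.1] 212.2 455.4 477.7
300 957 [466.7 299.2 208.8] 211.9 455.7 477.7
310 487 [467.4 309.9 203.2] 205.9 462.4 472.5
320 37 [467.6 315.5 202.4] 203.7 463.9 471.1
[0, 0, np.float64(-0.34), np.float64(-45.6), np.float64(10.0), np.float64(-0.1)]
[0, 0, np.float64(-0.34), np.float64(-45.7), np.float64(9.8), np.float64(-0.1)]
[0, 0, np.float64(-0.34), np.float64(-45.7), np.float64(9.5), np.float64(-0.1)]
[0, 0, np.float64(-0.34), np.float64(-45.8), np.float64(9.2), np.float64(-0.1)]
[0, 0, np.float64(-0.34), np.float64(-45.8), np.float64(9.0), np.float64(-0.1)]
[0, 0, np.float64(-0.34), np.float64(-45.9), np.float64(8.7), np.float64(-0.1)]
[0, 0, np.float64(-0.34), np.float64(-45.9), np.float64(8.4), np.float64(-0.1)]
[0, 0, np.float64(-0.34), np.float64(-46.0), np.float64(8.1), np.float64(-0.1)]
[0, 0, np.float64(-0.34), np.float64(-46.0), np.float64(7.9), np.float64(-0.1)]
```

View pics/w3.png

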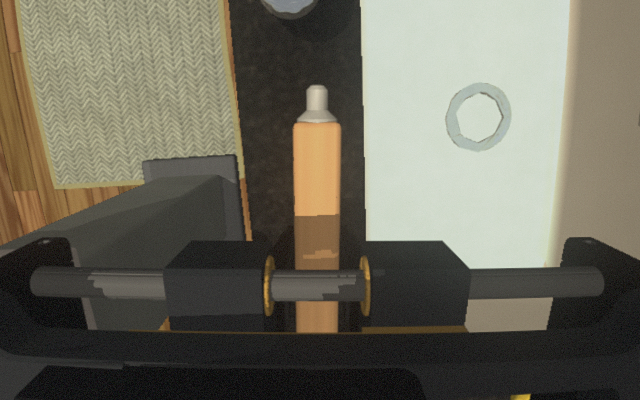

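The wrist picture shows the bar gripped level, with its far pin tip at (317,88). Its centre is within 1 mm of the TCP. Next I carry it over the holder.

Request:
jog_arm([
  [0,0,0,-30,7,0,15],
  [0,0,0,-48,11,0,15],
  [0,0,0,-55,12,0,15],
  [0,0,-0.5,-55,12,0,15],
  [0,0,-0.5,-55,11,0,15],
  [0,0,-0.5,-55,10,0,15],
  [0,0,-0.5,-50,10,0,15],
  [0,0,-0.5,-40,8,0,15],
  [0,0,-0.2,-22,5,0,15],
  [0,0,0,0,0,0,15],
])

```text
t: 8.5
eef_pos: [532.6, -178.1, 270.2]
tcp_rot: [-3.14, -0.001, 1.563]
ft_force: [0.6, 0.5, -1.9]
opening: 0.231
grip_force: 30.0
```

```bash
python3 - <<'E'
from plan import *
s=env.state();print(s["t"],s["eef_pos"],np.degrees(s["tcp_rot"]),s["ft_force"])
plan([531,-179.8,240],89.6,3)
E
```

```text
8.5 [ 532.55721737 -178.09176388  270.15689448] [-1.79914852e+02 -3.86948600e-02  8.95402159e+01] [ 0.5719346   0.51683471 -1.92789541]
[0, 0, np.float64(-0.02), np.float64(-0.6), np.float64(-0.5), np.float64(10.1)]
[0, 0, np.float64(-0.02), np.float64(-0.6), np.float64(-0.5), np.float64(10.1)]
[0, 0, np.float64(-0.02), np.float64(-0.6), np.float64(-0.5), np.float64(10.1)]
```

Request:
jog_arm([
  [0,0,0,-1,-1,12,15],
  [0,0,0,-0.7,-0.5,12,15],
  [0,0,0,0,0,10,15],
  [0,0,0,0,0,4,15],
  [0,0,0,0,0,2,15],
  [0,0,0,0,0,0,15],
])

```text
t: 9.25
eef_pos: [531.1, -179.1, 231.3]
tcp_rot: [3.141, 0.0, 1.565]
ft_force: [-0.2, -0.4, -0.7]
opening: 0.228
grip_force: 30.0
```

```bash
python3 - <<'E'
from plan import *
s=env.state();print(s["t"],s["eef_pos"],np.degrees(s["tcp_rot"]),s["ft_force"])
d=env.read_camera("wrist");e=env.read_camera("side")
W=cloud(d);P=W.reshape(-1,3);P=P[~np.isnan(P[:,0])]
def rg(n,a,b):
    p=P[(P>a).all(1)&(P<b).all(1)]
    if len(p)>4:print(n,len(p),np.median(p,0).round(1),p.min(0).round(1),p.max(0).round(1))
rg("pin",[500,-115,150],[560,-90,175]);rg("bar",[500,-140,150],[560,-117,175]);rg("arm",[500,-125,110],[560,-80,149])
w=cv2.resize(d["color"][60:260,220:470],(500,400),interpolation=cv2.INTER_CUBIC)
v=cv2.resize(e["color"][180:280,255:330],(300,400),interpolation=cv2.INTER_CUBIC)
cv2.imwrite("pics/w4.png",np.hstack([w,v])[...,::-1])
E
```

```text
9.25 [ 531.1370227  -179.08541739  231.30029629] [1.79991168e+02 1.07160757e-02 8.96393027e+01] [-0.19215579 -0.4405629  -0.67465885]
pin 951 [ 532.1 -108.7  164.4] [ 522.8 -114.9  158.7] [540.9 -98.6 170.4]
bar 2472 [ 531.9 -128.3  170.7] [ 520.7 -140.   166.5] [ 542.9 -117.   172.8]
arm 855 [530.8 -97.2 143.9] [ 518.7 -104.8  118.1] [544.3 -93.2 147.3]
```

View pics/w4.png

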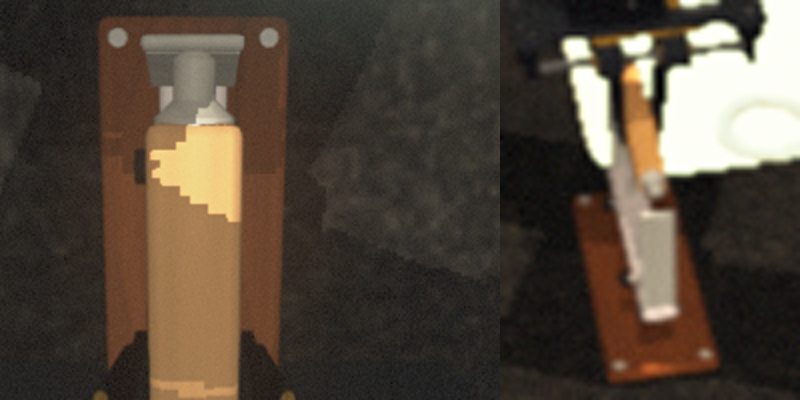

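The wrist crop shows the bar centred over the holder, with the pin at (193,75) over the +y arm at (193,45). The side crop agrees, so I'll press down slowly.

Request:
jog_arm([
  [0,0,0,-0.5,0,2,15],
  [0,0,0,0,0,2,15],
  [0,0,0,0,0,2,15],
  [0,0,0,0,0,2,15],
  [0,0,0,0,0,2,15],
  [0,0,0,0,0,2,15],
  [0,0,0,0,0,2,15],
  [0,0,0,0,0,2,15],
  [0,0,0,0,0,0,15],
])

```text
t: 10.48
eef_pos: [531.0, -179.6, 215.1]
tcp_rot: [-3.141, -0.0, 1.564]
ft_force: [0.5, -1.2, -2.0]
opening: 0.229
grip_force: 30.0
```

Request:
jog_arm([
  [0,0,0,0,0,1.5,15],
  [0,0,0,0,0,1.5,15],
  [0,0,0,0,0,1.5,15],
  [0,0,0,0,0,1.5,15],
  [0,0,0,0,0,0,15],
])

```text
t: 11.1
eef_pos: [531.1, -179.6, 209.2]
tcp_rot: [3.142, 0.0, 1.564]
ft_force: [-0.1, -0.0, -0.8]
opening: 0.228
grip_force: 30.0
```

Request:
jog_arm([
  [0,0,0,0,0,1.5,15],
  [0,0,0,0,0,1.5,15],
  [0,0,0,0,0,0,15],
])

```text
t: 11.48
eef_pos: [531.1, -179.6, 206.1]
tcp_rot: [3.142, 0.0, 1.564]
ft_force: [0.5, -0.1, -1.7]
opening: 0.228
grip_force: 30.0
```

Request:
jog_arm([
  [0,0,0,0,0,1.5,15],
  [0,0,0,0,0,1.5,15],
  [0,0,0,0,0,0,15],
])

```text
t: 11.85
eef_pos: [531.1, -179.6, 203.1]
tcp_rot: [3.142, 0.0, 1.564]
ft_force: [0.8, 0.4, -0.3]
opening: 0.23
grip_force: 30.0
```

Request:
jog_arm([
  [0,0,0,0,0,1.5,15],
  [0,0,0,0,0,1.5,15],
  [0,0,0,0,0,0,15],
])

```text
t: 12.22
eef_pos: [531.1, -179.6, 200.1]
tcp_rot: [3.142, 0.0, 1.564]
ft_force: [0.0, -0.5, 0.4]
opening: 0.23
grip_force: 30.0
```

Request:
jog_arm([
  [0,0,0,0,0,1.5,15],
  [0,0,0,0,0,1.5,15],
  [0,0,0,0,0,0,15],
])

```text
t: 12.6
eef_pos: [531.1, -179.6, 197.1]
tcp_rot: [-3.142, 0.0, 1.564]
ft_force: [0.9, 0.1, 1.9]
opening: 0.227
grip_force: 30.0
```

Request:
jog_arm([
  [0,0,0,0,0,1,15],
  [0,0,0,0,0,1,15],
  [0,0,0,0,0,0,15],
])

```text
t: 12.98
eef_pos: [531.1, -179.6, 195.2]
tcp_rot: [3.141, 0.0, 1.564]
ft_force: [1.0, -0.2, 2.1]
opening: 0.228
grip_force: 30.0
```

Request:
jog_arm([
  [0,0,0,0,0,1,15],
  [0,0,0,0,0,1,15],
  [0,0,0,0,0,0,15],
])

```text
t: 13.35
eef_pos: [531.1, -179.6, 193.0]
tcp_rot: [-3.141, -0.0, 1.564]
ft_force: [0.5, 0.6, 0.9]
opening: 0.23
grip_force: 30.0
```

```bash
python3 - <<'E'
from plan import *
s=env.state();print(s["t"],s["eef_pos"],np.degrees(s["tcp_rot"]),s["ft_force"],s["moment"])
d=env.read_camera("wrist");e=env.read_camera("side")
W=cloud(d);P=W.reshape(-1,3);P=P[~np.isnan(P[:,0])]
def rg(n,a,b):
    p=P[(P>a).all(1)&(P<b).all(1)]
    if len(p)>4:print(n,len(p),np.median(p,0).round(1),p.min(0).round(1),p.max(0).round(1))
z=s["eef_pos"][2]
rg("bar",[500,-140,z-75],[560,-120,z-50]);rg("armtop",[500,-125,142],[560,-80,160])
w=cv2.resize(d["color"][60:260,220:470],(500,400),interpolation=cv2.INTER_CUBIC)
v=cv2.resize(e["color"][180:280,255:330],(300,400),interpolation=cv2.INTER_CUBIC)
cv2.imwrite("pics/w5.png",np.hstack([w,v])[...,::-1])
E
```

```text
13.35 [ 531.06355559 -179.57459626  193.02603007] [-1.79993842e+02 -2.21157780e-03  8.96347288e+01] [0.50218605 0.58655719 0.94628292] [-0.02154013 -0.32926787 -0.05010833]
bar 2141 [ 531.8 -129.7  132.4] [ 520.7 -140.   128.2] [ 542.8 -120.   135.1]
armtop 807 [531.8 -88.  145. ] [519.  -90.6 142. ] [544.5 -85.5 147.3]
```

View pics/w5.png

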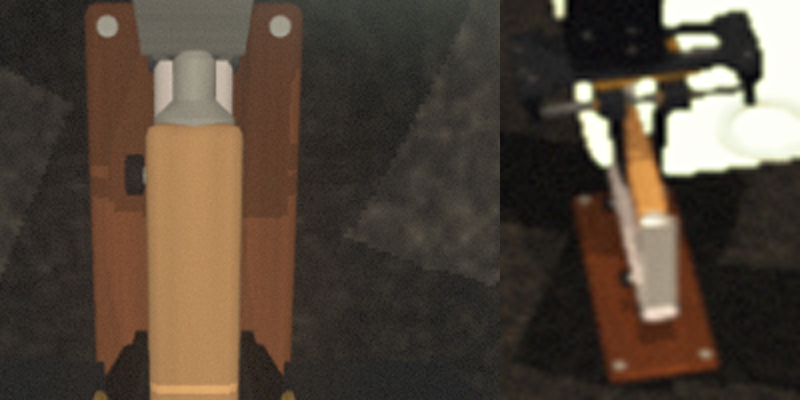

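The wrist crop shows the +y arm leaned outward about 7 mm at its top, with the pin at (193,75) against its ramp. The bar has not slipped in the grip. I'll carry on slowly.

Request:
jog_arm([
  [0,0,0,0,0,1,15],
  [0,0,0,0,0,1,15],
  [0,0,0,0,0,0,15],
])

```text
t: 13.82
eef_pos: [531.0, -179.6, 191.0]
tcp_rot: [-3.141, -0.0, 1.564]
ft_force: [1.7, 0.4, -0.4]
opening: 0.231
grip_force: 30.0
```

Request:
jog_arm([
  [0,0,0,0,0,1,15],
  [0,0,0,0,0,1,15],
  [0,0,0,0,0,0,15],
])

```text
t: 14.2
eef_pos: [531.0, -179.6, 189.0]
tcp_rot: [-3.141, -0.0, 1.564]
ft_force: [0.3, -0.5, -1.1]
opening: 0.229
grip_force: 30.0
```

Request:
jog_arm([
  [0,0,0,0,0,1,15],
  [0,0,0,0,0,0,15],
])

```text
t: 14.45
eef_pos: [531.0, -179.6, 188.0]
tcp_rot: [-3.141, -0.0, 1.564]
ft_force: [1.6, -0.7, -2.2]
opening: 0.229
grip_force: 30.0
```

Request:
jog_arm([
  [0,0,0,0,0,1,15],
  [0,0,0,0,0,0,15],
])

```text
t: 14.7
eef_pos: [530.9, -179.5, 186.9]
tcp_rot: [-3.141, -0.0, 1.564]
ft_force: [-0.2, 0.6, -2.9]
opening: 0.233
grip_force: 30.0
```

Request:
jog_arm([
  [0,0,0,0,0,1,15],
  [0,0,0,0,0,0,15],
])

```text
t: 14.95
eef_pos: [531.0, -179.5, 185.9]
tcp_rot: [-3.141, -0.0, 1.564]
ft_force: [1.1, 0.1, -6.3]
opening: 0.228
grip_force: 30.0
```

Request:
jog_arm([
  [0,0,0,0,0,1,15],
  [0,0,0,0,0,0,15],
])

```text
t: 15.2
eef_pos: [530.9, -179.5, 184.7]
tcp_rot: [-3.141, -0.0, 1.564]
ft_force: [1.0, -0.0, -9.6]
opening: 0.228
grip_force: 30.0
```

Request:
jog_arm([
  [0,0,0,0,0,0.7,15],
  [0,0,0,0,0,0,15],
])

```text
t: 15.45
eef_pos: [530.9, -179.5, 184.3]
tcp_rot: [-3.141, -0.0, 1.564]
ft_force: [-0.9, 0.3, -8.5]
opening: 0.233
grip_force: 30.0
```

Draw-down is felt. I'll go on in small steps until the force turns upward at the seats.

Request:
jog_arm([
  [0,0,0,0,0,0.7,15],
  [0,0,0,0,0,0,15],
])

```text
t: 15.7
eef_pos: [531.0, -179.6, 183.7]
tcp_rot: [-3.141, 0.0, 1.564]
ft_force: [0.6, -0.5, -8.3]
opening: 0.229
grip_force: 30.0
```

Request:
jog_arm([
  [0,0,0,0,0,0.5,15],
  [0,0,0,0,0,0,15],
])

```text
t: 15.95
eef_pos: [531.1, -179.6, 183.4]
tcp_rot: [3.141, 0.0, 1.564]
ft_force: [0.1, 0.4, -7.3]
opening: 0.233
grip_force: 30.0
```

Request:
jog_arm([
  [0,0,0,0,0,0.5,15],
  [0,0,0,0,0,0,15],
])

```text
t: 16.2
eef_pos: [531.2, -179.7, 183.1]
tcp_rot: [3.141, 0.0, 1.564]
ft_force: [0.1, 0.1, -3.2]
opening: 0.228
grip_force: 30.0
```

Request:
jog_arm([
  [0,0,0,0,0,0.5,15],
  [0,0,0,0,0,0,15],
])

```text
t: 16.45
eef_pos: [531.2, -179.7, 182.5]
tcp_rot: [3.141, 0.0, 1.564]
ft_force: [-0.8, 0.2, -0.7]
opening: 0.229
grip_force: 30.0
```

Request:
jog_arm([
  [0,0,0,0,0,0.4,15],
  [0,0,0,0,0,0,15],
])

```text
t: 16.7
eef_pos: [531.1, -179.6, 182.0]
tcp_rot: [3.141, 0.0, 1.564]
ft_force: [0.3, 0.4, -1.4]
opening: 0.231
grip_force: 30.0
```

```bash
cat > look.py <<'E'
import sys
from plan import *
s=env.state();print(s["t"],s["eef_pos"],np.degrees(s["tcp_rot"]),s["ft_force"],s["moment"])
d=env.read_camera("wrist");e=env.read_camera("side");f=env.read_camera("scene")
z=s["eef_pos"][2]
for n,c in (("wrist",d),("side",e),("scene",f)):
    P=cloud(c).reshape(-1,3);P=P[~np.isnan(P[:,0])]
    def rg(k,a,b):
        p=P[(P>a).all(1)&(P<b).all(1)]
        if len(p)>4:print(n,k,len(p),np.median(p,0).round(1),p.min(0).round(1),p.max(0).round(1))
    rg("barL",[518,-140,105],[545,-120,150]);rg("barR",[518,-240,105],[545,-220,150]);rg("armLtop",[500,-125,142],[560,-75,152]);rg("armRtop",[500,-285,142],[560,-240,152])
w=cv2.resize(d["color"][60:260,220:470],(500,400),interpolation=cv2.INTER_CUBIC)
v=cv2.resize(e["color"][180:280,255:330],(300,400),interpolation=cv2.INTER_CUBIC)
cv2.imwrite(sys.argv[1],np.hstack([w,v])[...,::-1])
E
python3 look.py pics/w6.png
```

```text
16.7 [ 531.11388356 -179.6367139   181.96987707] [1.79991279e+02 8.98963384e-03 8.96335293e+01] [ 0.27877093  0.38614723 -1.44941134] [-0.03423266 -0.10383677 -0.00550725]
wrist barL 2161 [ 531.9 -129.7  121.3] [ 520.7 -140.   117.4] [ 542.8 -120.   124.2]
wrist barR 46 [ 532.7 -220.4  120.8] [ 520.4 -222.   118.7] [ 541.9 -220.   121.7]
wrist armLtop 860 [531.8 -95.4 145.4] [519.1 -97.4 142. ] [544.8 -93.2 147.3]
side barL 15 [ 534.9 -130.4  120.6] [ 526.4 -138.5  116.3] [ 539.8 -121.1  122.8]
side barR 21 [ 529.5 -226.1  122.1] [ 518.6 -236.2  119.6] [ 539.  -220.1  126.3]
side armRtop 19 [ 526.1 -264.9  144.2] [ 514.8 -269.1  142. ] [ 538.2 -262.1  147.6]
scene barL 15 [ 523.8 -130.1  121.7] [ 521.6 -139.7  107.1] [ 536.  -120.5  126.2]
scene barR 8 [ 523.7 -230.3  119.1] [ 522.3 -238.5  107.9] [ 531.1 -220.7  123.5]
scene armLtop 10 [532.7 -91.9 146.2] [520.7 -98.2 142.5] [544.3 -86.5 147.7]
scene armRtop 5 [ 528.9 -258.3  146.6] [ 521.5 -262.4  142.8] [ 533.6 -255.8  148.8]
```

View pics/w6.png

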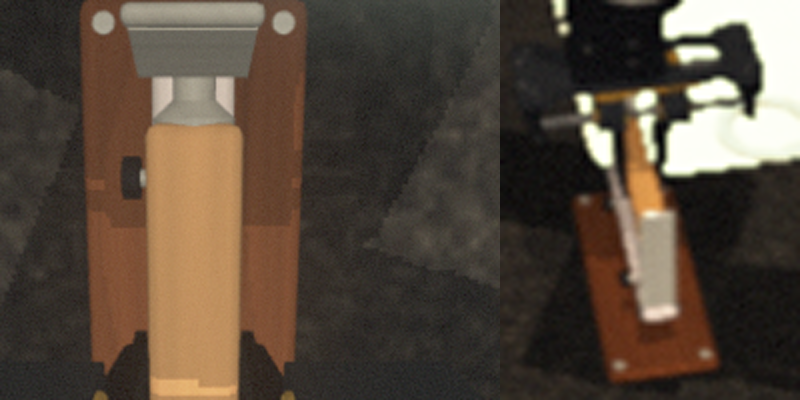

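The wrist crop shows the +y arm upright again and closed over the pin, its top back at y −95.4. The bar is now inside the free height, so I'll feel for the seat.

Request:
jog_arm([
  [0,0,0,0,0,0.4,15],
  [0,0,0,0,0,0,15],
])

```text
t: 17.1
eef_pos: [531.1, -179.6, 181.5]
tcp_rot: [-3.142, 0.0, 1.564]
ft_force: [-0.5, 0.2, -0.3]
opening: 0.232
grip_force: 30.0
```

Request:
jog_arm([
  [0,0,0,0,0,0.4,15],
  [0,0,0,0,0,0,15],
])

```text
t: 17.35
eef_pos: [531.0, -179.6, 181.2]
tcp_rot: [-3.142, 0.0, 1.564]
ft_force: [-1.5, 0.0, 1.3]
opening: 0.227
grip_force: 30.0
```

Request:
jog_arm([
  [0,0,0,0,0,0.3,15],
  [0,0,0,0,0,0,15],
])

```text
t: 17.6
eef_pos: [531.0, -179.6, 181.0]
tcp_rot: [-3.142, 0.0, 1.564]
ft_force: [-2.8, -0.3, 4.2]
opening: 0.229
grip_force: 30.0
```

Request:
jog_arm([
  [0,0,0,0,0,0.3,15],
  [0,0,0,0,0,0,15],
])

```text
t: 17.85
eef_pos: [531.0, -179.6, 180.9]
tcp_rot: [3.141, 0.0, 1.564]
ft_force: [-3.0, 0.3, 6.1]
opening: 0.232
grip_force: 30.0
```

Request:
jog_arm([
  [0,0,0,0,-0.5,0.3,15],
  [0,0,0,0,0,0,15],
])

```text
t: 18.1
eef_pos: [530.8, -179.6, 180.8]
tcp_rot: [3.14, 0.0, 1.564]
ft_force: [-2.1, 0.5, 7.9]
opening: 0.23
grip_force: 30.0
```

Request:
jog_arm([
  [0,0,0,0,0,0.3,15],
  [0,0,0,0,0,0,15],
])

```text
t: 18.35
eef_pos: [530.9, -179.6, 180.7]
tcp_rot: [3.14, 0.001, 1.564]
ft_force: [-3.2, 1.3, 9.6]
opening: 0.228
grip_force: 30.0
```

Hard stop at about 10 N with z no longer falling, so the bar is home. I'll let go and retreat straight up.

Request:
jog_arm([
  [0,0,0,0,0,0,30],
  [0,0,0,0,0,0,45],
  [0,0,0,0,0,0,50],
  [0,0,0,0,0,0,50],
  [0,0,0,0,0,0,50],
])

```text
t: 18.98
eef_pos: [530.6, -179.6, 179.9]
tcp_rot: [3.142, 0.0, 1.564]
ft_force: [-0.5, 1.1, -0.4]
opening: 0.523
grip_force: 0.0
```

Request:
jog_arm([
  [0,0,0,0,0,-5,50],
  [0,0,0,0,0,-10,50],
  [0,0,0,0,0,-20,50],
  [0,0,0,0,0,-30,50],
  [0,0,0,0,0,-30,50],
  [0,0,0,0,0,-30,50],
  [0,0,0,0,0,-15,50],
  [0,0,0,0,0,0,50],
])

```text
t: 19.98
eef_pos: [530.6, -179.6, 320.7]
tcp_rot: [3.14, 0.001, 1.564]
ft_force: [0.1, -0.9, -0.7]
opening: 0.527
grip_force: 0.0
```

Request:
jog_arm([
  [0,0,0,-20,0,0,50],
  [0,0,0,-30,0,0,50],
  [0,0,0,-20,0,0,50],
  [0,0,0,0,0,0,50],
])

```text
t: 20.48
eef_pos: [529.8, -251.2, 318.9]
tcp_rot: [-3.14, -0.001, 1.562]
ft_force: [-0.1, -0.6, -0.4]
opening: 0.53
grip_force: 0.0
```

```bash
python3 look.py pics/w7.png
```

```text
20.475 [ 529.83990991 -251.16623308  318.93565471] [-1.79930250e+02 -3.53341660e-02  8.95107881e+01] [-0.1178402  -0.57168021 -0.41375172] [-0.01297403 -0.04377923 -0.0088922 ]
wrist barL 711 [ 531.3 -129.9  120.4] [ 520.1 -140.   116.5] [ 541.8 -120.   123.2]
wrist barR 574 [ 530.5 -229.6  120.4] [ 519.9 -239.8  117.5] [ 540.9 -220.   122.6]
wrist armRtop 161 [ 530.2 -262.4  145.4] [ 517.9 -264.6  142.2] [ 543.3 -260.6  146.9]
side barL 29 [ 528.4 -127.3  119.6] [ 518.  -136.5  106.5] [ 538.5 -120.2  123.6]
side barR 20 [ 528.2 -226.5  121.2] [ 518.4 -232.6  115.9] [ 537.9 -220.1  123.9]
side armLtop 6 [535.3 -94.1 144. ] [ 527.5 -101.6  142.2] [540.5 -92.2 147.9]
side armRtop 14 [ 526.7 -264.4  145.7] [ 515.2 -269.   142.2] [ 538.6 -262.1  148.2]
scene barL 15 [ 524.1 -131.6  114.1] [ 520.4 -137.2  105.1] [ 536.8 -120.2  123.6]
scene barR 17 [ 525.5 -229.7  121.3] [ 520.7 -238.2  105.7] [ 542.7 -220.8  125.2]
scene armLtop 12 [533.2 -93.5 144.3] [519.7 -97.8 142.1] [543.4 -90.5 148. ]
scene armRtop 7 [ 534.7 -262.1  144.7] [ 528.8 -267.9  142.8] [ 544.5 -253.8  149.7]
```

View pics/w7.png

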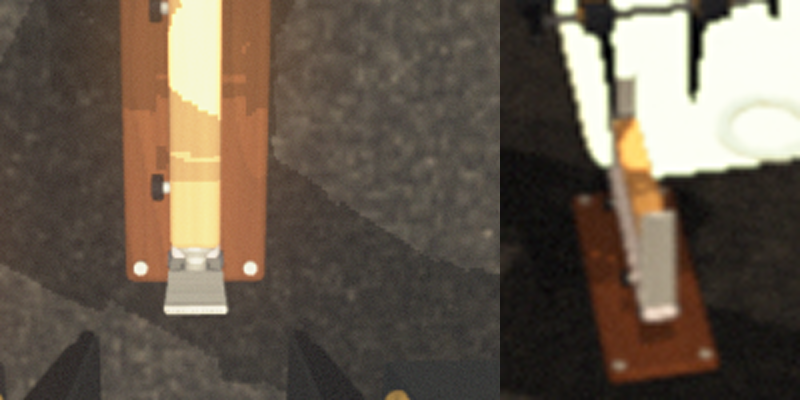

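The wrist crop shows the −y arm at (196,290) upright over its pin and the bar level, with its top at z 120.4 at both ends. The bar is home and the gripper is clear, so I'll hand it in.

```bash
python3 -c "
from cell import env
print(env.job_done())"
```

```text
the job is handed in; nothing more can be done
None
```

The bar is snapped in at both ends and rests level and fully home in its seats, pressed with at most about 10 N in the readings; I let go, moved the gripper clear, and handed the job in at about 20 s on the robot's clock.

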